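# Switch the dust suction to the square port

## Robot

A 6-joint arm with a two-finger parallel gripper is mounted at the origin on the work surface. World frame = base frame: x ahead of the robot, y to its left, z up, the work surface at z = 0. Lengths are in mm, angles in rad, forces in N, time in s.
With the tool pointing down it reaches from about 400 to 825 mm from the base axis. Payload 7 kg.
Tool frame: the origin (TCP) lies at the very end of the fingers, on their centre line; the grasp point (between the pads) lies 19 mm behind it; z points along the fingers, y is the line along which they close (so a half turn about z gives the same grasp; the last joint's range is limited). The gripper opens to 88 mm and grips with 3 to 60 N. Pads are 19 mm wide; open, the fingers measure 130 mm over their backs; the gripper's body (78 mm by 193 mm) begins 47 mm behind the grasp point.
Start: joints at [-0.913, 0.359, 0.012, 0, -1.224, -0.288], TCP at [243.937, -629.357, 226.561] pointing down, gripper open.
Joint ranges: [-3.07, 3.07], [-1.43, 2.12], [-1.02, 1.25], [-3.03, 1.67], [-3.05, -0], [-3.03, 3.03]. Speed limits (rad/s): [2.39, 2.39, 3.01, 3.14, 3.14, 3.14].

## Interface

Orientations are given as a unit quaternion [x, y, z, w].
In Python, from plant import bot gives the robot as it stands. Calls block until the motion is done:
- bot.move_ptp(position, orientation): joint-space move of the TCP to a pose.
- bot.line_to(position, velocity=150, ori=None): straight line of the TCP; ori=None keeps the orientation; velocity is the mean speed in mm/s.
- bot.move_joints(angles): joint-space move.
- bot.move_gripper(opening, force=None): finger opening in mm; force is the grip in N (None keeps the last); returns when the fingers have stopped.
- bot.pause(seconds).
- bot.solve_ik(position, orientation): joint angles nearest the present ones, or None.
- bot.read_state(): the state.
- bot.camera(name): name is "scene" or "top" or "wrist"; returns the picture (480x640x3 uint8, red, green, blue); there is no depth.
- bot.get_calibration(name): a dict with "fx", "fy", "cx", "cy" (pixels), "distortion" ([k1, k2, p1, p2, k3] as OpenCV has them; the pictures are not rectified), "view" (4x4, takes a point from world to camera coordinates); the wrist camera has in their place "T_tool_cam" (4x4, takes a point from camera to tool coordinates, whose origin is the TCP and whose axes are the flange's). Camera axes: x right, y up, looking along -z (the intrinsics and any distortion apply to the point x, -y, -z); pixel columns grow to the right and rows downward; lengths in mm; the calibration is good to about 2 mm. A picture is of the moment at which its call begins: read the wrist's pose just before it. get_calibration takes no time and is no camera call.
A pose or a line that the arm cannot do raises bot.Unreachable and nothing moves.
- bot.close_job(): hands the job in; it is judged then, once.
The state is a dict: "t": time; "joint_pos": joint angles; "qvel": joint speeds; "tau": joint torques, N m; "tcp_pos": TCP position; "eef_rot": TCP orientation; "contact_force": force on the tool from outside, world axes, zero at the start; "moment": the same for the moment, N m; "width": finger opening in mm; "finger_force": force on a finger pad.
Only numpy, scipy, OpenCV 4.12 (cv2) and the standard library are available. Lean on these libraries where they do the work, as an engineer would, in place of code of your own. Each camera call takes 0.05 s, during which the arm holds its last target. There are 200 camera calls.

## Task

Switch the bench's dust suction over from the round port, which now stands open, to the square one, which is now shut or nearly so: with your fingertips push the square port's slide plate by its tab until that port is fully open, and only then push the round port's slide plate until it is fully shut. Just push, without lifting the plates out of their channels, and leave the bottles, jar and tools around them where they stand.

Things in the scene. Friction and masses are not known exactly. Their poses are not given: they have to be found in the camera images.
- round_inlet: Plywood dust inlet box fixed on the bench, 120 (x) x 220 (y) x 70 mm high, round port 62 mm across in its top. Origin: centre of its underside, z up. A steel slide plate (86 x 90 mm, its top at 76 mm) runs along y on the box between two dark wooden rails (82 mm high). A grey pipe leaves the +x side, to 168 mm out, under 72 mm high. Left or right of the other box.
- square_inlet: Plywood dust inlet box fixed on the bench, 120 (x) x 220 (y) x 70 mm high, square port 58 mm wide in its top. Origin: centre of its underside, z up. A steel slide plate (86 x 90 mm, its top at 76 mm) runs along y on the box between two dark wooden rails (82 mm high). A grey pipe leaves the +x side, to 168 mm out, under 72 mm high. Left or right of the other box.
- round_inlet_slide (a joint): slide plate of the round port, m: 0 = fully shut (end stop, plate covers port), 0.085 = fully open (end stop). Grows as the plate moves to the box's +y. Stays where left; friction about 2.5 N. Only its weight (0.4 kg) keeps it in its channel; it could be lifted 30 mm.
- square_inlet_slide (a joint): slide plate of the square port, m: 0 = fully shut (end stop, plate covers port), 0.085 = fully open (end stop). Grows as the plate moves to the box's +y. Stays where left; friction about 2.5 N. Only its weight (0.4 kg) keeps it in its channel; it could be lifted 30 mm.
- round_inlet_tab (a point): top edge's centre of the flat steel tab standing up at the +y edge of the round port's slide plate, at x = 0, y = -10 mm + joint value, z = 116 mm of the box. The tab goes 40 mm down to the plate, is 60 mm wide along the box's x, 6 mm thick along y. Pushed towards the box's +y it opens the port, towards -y it shuts it.
- square_inlet_tab (a point): top edge's centre of the flat steel tab standing up at the +y edge of the square port's slide plate, at x = 0, y = -10 mm + joint value, z = 116 mm of the box. The tab goes 40 mm down to the plate, is 60 mm wide along the box's x, 6 mm thick along y. Pushed towards the box's +y it opens the port, towards -y it shuts it.
- round_inlet_port (a point): centre of the round port in the box's top, at x = 0, y = -50 mm, z = 70 mm of the box.
- square_inlet_port (a point): centre of the square port in the box's top, at x = 0, y = -50 mm, z = 70 mm of the box.
- brown_bottle: small brown bottle with black cap standing on the robot's side of the round-port box, 44 mm diameter, 100 mm high; a bystander, loose. Origin: on its underside, at the centre.
- white_bottle: small white bottle standing on the robot's side of the square-port box, 42 mm diameter, 85 mm high; a bystander, loose. Origin: on its underside, at the centre.
- screw_jar: glass jar with steel lid standing between the two boxes, 48 mm diameter, 70 mm high; a bystander, loose. Origin: on its underside, at the centre.
- sanding_block: wooden sanding block with cork sole, 65 x 100 x 38 mm, lying on the robot's side, between the boxes; a bystander, loose. Origin: on its underside, at the centre.
- screwdriver: screwdriver lying on the bench to the right; a bystander, loose. Origin: on its underside.
- hammer: hammer lying on the bench to the left; a bystander, loose. Origin: on its underside.
- offcut: dark wood offcut 50 x 120 x 25 mm lying beyond the boxes; a bystander, loose. Origin: on its underside, at the centre.

How it is judged:
By the outcome, as a careful person would: the job done as asked, in the order asked, and still so for the second after the job is handed in, with the robot touching nothing.
It also fails if it takes over 45 s, if anything falls off the work surface, if the arm or the gripper's body presses on something with over 40 N, if the wrist force passes 120 N, or if a joint passes its speed limit or range.

## Working session

There is one attempt and no reset: what is moved stays moved. The work goes in short steps, each a Python script; the robot and the scene stay as the last script left them, time stands still between calls to the robot, and variables do not carry over. Pictures are saved under pics/ and viewed, at most 10 in all, crops included, and the job is handed in when it is done.

```bash
ls; mkdir -p pics
python3 - <<'E'
from plant import bot
import cv2,numpy as np
for n in ["scene","top"]:
    im=bot.camera(n); cv2.imwrite(f"pics/{n}0.png",im[:,:,::-1])
    c=bot.get_calibration(n); print(n,c)
E
```

```text
pics
scene {'fx': 445.8358050770557, 'fy': 445.8358050770557, 'cx': 315.9765593826911, 'cy': 236.21482860752448, 'distortion': array([-0.00117034,  0.        ,  0.        ,  0.        ,  0.        ]), 'view': array([[-5.73830537e-01,  8.18871996e-01, -1.29293632e-02,
         3.33773401e+02],
       [-6.92897600e-01, -4.77015931e-01,  5.40692812e-01,
         3.44196532e+02],
       [ 4.36590690e-01,  3.19224771e-01,  8.41120749e-01,
        -1.37200186e+03],
       [ 0.00000000e+00,  0.00000000e+00,  0.00000000e+00,
         1.00000000e+00]])}
top {'fx': 614.3214217267798, 'fy': 614.3214217267798, 'cx': 325.8656759769137, 'cy': 226.79288825935535, 'distortion': array([-0.13643366,  0.        ,  0.        ,  0.        ,  0.        ]), 'view': array([[-1.19629816e-02, -9.99928372e-01, -3.71075042e-04,
         3.05744400e+00],
       [ 9.97334390e-01, -1.19586595e-02,  7.19798954e-02,
        -5.78901735e+02],
       [-7.19791772e-02,  4.91008263e-04,  9.97406014e-01,
        -1.67537788e+03],
       [ 0.00000000e+00,  0.00000000e+00,  0.00000000e+00,
         1.00000000e+00]])}
```

View pics/top0.png

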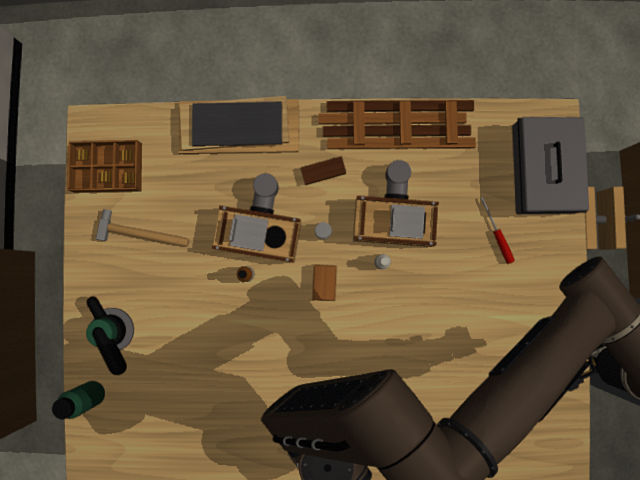

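View pics/scene0.png

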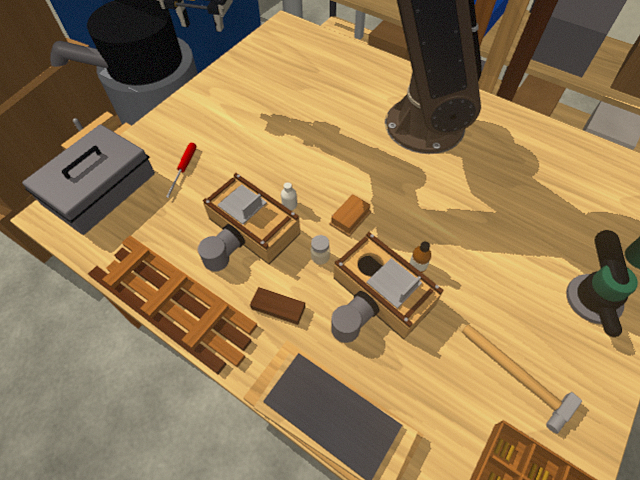

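The top view shows the round-port box at the left (about 257,233), open with its plate to the left. The square-port box is at about (397,220), nearly shut. Both boxes have their +y pointing left in the image. I'll enlarge this area to measure it.

Run:
```python
import cv2
im=cv2.imread("pics/top0.png")
a=cv2.resize(im[195:270,205:305],None,fx=4,fy=4,interpolation=cv2.INTER_CUBIC)
b=cv2.resize(im[185:260,345:445],None,fx=4,fy=4,interpolation=cv2.INTER_CUBIC)
cv2.imwrite("pics/crop.png",cv2.hconcat([a,b]))
```

```text
(no output)
```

View pics/crop.png

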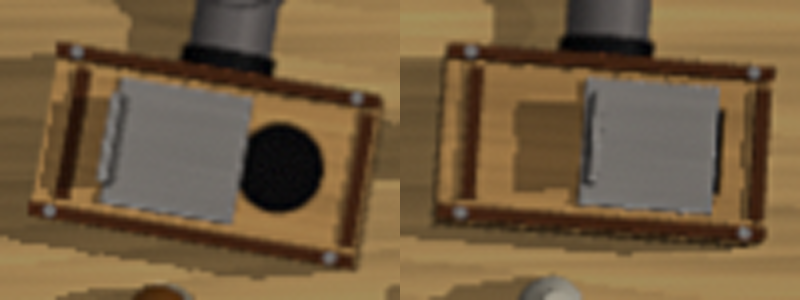

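The round box's rail corners are at crop (57,42), (382,95), (357,268) and (30,213), with its tab at about (113,140). The square box's corners are at (447,42), (776,68), (765,243) and (435,222), with its tab at about (590,138). There is a thin cross bar near each end. Next I convert these to world coordinates at z=82 and get a wrist view from above the square tab.

```bash
cat > h.py <<'E'
from plant import bot
import cv2,numpy as np
from scipy.spatial.transform import Rotation as R
def ray(cal,px,z,V=None):
    V=cal["view"] if V is None else V
    K=np.array([[cal["fx"],0,cal["cx"]],[0,cal["fy"],cal["cy"]],[0,0,1]])
    u=cv2.undistortPoints(np.array(px,float).reshape(-1,1,2),K,cal["distortion"]).reshape(-1,2)
    d=np.c_[u[:,0],-u[:,1],-np.ones(len(u))]@V[:3,:3]
    o=-V[:3,:3].T@V[:3,3]
    return o+d*((z-o[2])/d[:,2])[:,None]
def quat(yaw):  # tool down, tool x axis... y axis at yaw from world y (mod pi)
    return (R.from_euler('z',yaw)*R.from_quat([1,0,0,0])).as_quat()
E
cat > m.py <<'E'
from h import *
c=bot.get_calibration("top")
B={}
for n,o,P in [("round",(205,195),[(57,42),(382,95),(357,268),(30,213)]),("square",(345,185),[(47,42),(376,68),(365,243),(35,222)])]:
    p=ray(c,np.array(P)/4+o,82)[:,:2]
    ctr=p.mean(0); d=(p[0]+p[3]-p[1]-p[2])/2; yaw=np.arctan2(-d[0],d[1]); e=(p[0]+p[1]-p[2]-p[3])/2
    print(n,ctr.round(1),"yaw",yaw.round(3),"len",np.linalg.norm(d).round(1),np.linalg.norm(e).round(1),"yaw2",np.arctan2(e[1],e[0]).round(3))
    B[n]=(ctr,yaw)
    Rm=np.array([[np.cos(yaw),-np.sin(yaw)],[np.sin(yaw),np.cos(yaw)]])
    T={"round":[(113,140)],"square":[(190,138)]}[n]
    print(" tab local",((ray(c,np.array(T)/4+o,116)[:,:2]-ctr)@Rm).round(1))
if __name__=="__main__":
    print("yaw-start",bot.read_state()["eef_rot"],bot.read_state()["t"]); w=bot.get_calibration("wrist"); print(w)
    for n,(ctr,yaw) in B.items():
        for s in (0,np.pi,np.pi/2,-np.pi/2): print(n,s,[None if q is None else np.round(q,2) for q in [bot.solve_ik([*ctr,200],quat(yaw+s))]])
E
python3 m.py
```

```text
round [558.6 181.3] yaw -0.175 len 221.3 116.0 yaw2 -0.155
 tab local [[-2.2 57.5]]
square [ 588.  -192.7] yaw -0.083 len 221.2 119.2 yaw2 -0.085
 tab local [[-0.2 14.6]]
yaw-start [-1.83790770e-01  9.82965106e-01  7.13100970e-04 -2.10913690e-04] 0.1
{'fx': 343.52552957872575, 'fy': 343.52552957872575, 'cx': 316.938017410205, 'cy': 238.145921208792, 'distortion': array([-0.05870448,  0.        ,  0.        ,  0.        ,  0.        ]), 'T_tool_cam': array([[-3.99272710e-04,  9.68696858e-01,  2.48246323e-01,
         6.65797521e+01],
       [ 9.99999802e-01,  5.07321126e-04, -3.71275387e-04,
        -8.42369683e-01],
       [-4.85593905e-04,  2.48246126e-01, -9.68696870e-01,
        -1.58497359e+02],
       [ 0.00000000e+00,  0.00000000e+00,  0.00000000e+00,
         1.00000000e+00]])}
round 0 [array([ 0.65,  0.23, -0.23,  0.  , -1.11,  0.75])]
round 3.141592653589793 [array([ 0.65,  0.23, -0.23,  0.  , -1.11, -2.39])]
round 1.5707963267948966 [array([ 0.65,  0.23, -0.23,  0.  , -1.11,  2.32])]
round -1.5707963267948966 [array([ 0.65,  0.23, -0.23,  0.  , -1.11, -0.82])]
square 0 [array([-0.  ,  0.29, -0.16,  0.  , -1.13,  1.49])]
square 3.141592653589793 [array([-0.  ,  0.29, -0.16,  0.  , -1.13, -1.65])]
square 1.5707963267948966 [None]
square -1.5707963267948966 [array([-0.  ,  0.29, -0.16,  0.  , -1.13, -0.08])]
```

```bash
cat >> h.py <<'E'
BOX={"round":(np.array([558.6,181.3]),-0.165),"square":(np.array([588.0,-192.7]),-0.084)}
def W(n,x,y,z):
    c,a=BOX[n]; return [c[0]+np.cos(a)*x-np.sin(a)*y, c[1]+np.sin(a)*x+np.cos(a)*y, z]
def L(n,p):
    c,a=BOX[n]; d=np.asarray(p)[...,:2]-c; return d@np.array([[np.cos(a),-np.sin(a)],[np.sin(a),np.cos(a)]])
def Q(n): return quat(BOX[n][1]-np.pi/2)
def along(n):
    a=BOX[n][1]; return np.array([-np.sin(a),np.cos(a),0])
def wview(s):
    w=bot.get_calibration("wrist"); T=np.eye(4); T[:3,:3]=R.from_quat(s["eef_rot"]).as_matrix(); T[:3,3]=s["tcp_pos"]
    return w,np.linalg.inv(T@w["T_tool_cam"])
def push(n,y0,y1,z,step,flim,v=40):
    """line in short steps along box y until the force along it passes flim"""
    f0=np.array(bot.read_state()["contact_force"])
    y=y0; sg=np.sign(y1-y0)
    while sg*(y1-y)>0:
        y+=sg*step; bot.line_to(W(n,0,y,z),v)
        s=bot.read_state(); f=(np.array(s["contact_force"])-f0)@along(n)
        if abs(f)>flim: break
    print("stop y",y,"tcp local",L(n,s["tcp_pos"]).round(1),"f",f.round(1),s["contact_force"],"t",s["t"]); return y
E
python3 - <<'E'
from h import *
bot.move_gripper(0)
bot.move_ptp(W("square",0,-20,200),Q("square"))
s=bot.read_state(); im=bot.camera("wrist"); print(s["t"],s["tcp_pos"],s["width"],s["contact_force"])
w,V=wview(s)
cv2.imwrite("pics/w1.png",im[:,:,::-1]); np.save("V1.npy",V)
E
```

```text
3.475 [ 586.04009464 -213.48425978  200.04799633] -0.1334858668894638 [ 0.0231485  -1.82517322  0.57942987]
```

View pics/w1.png

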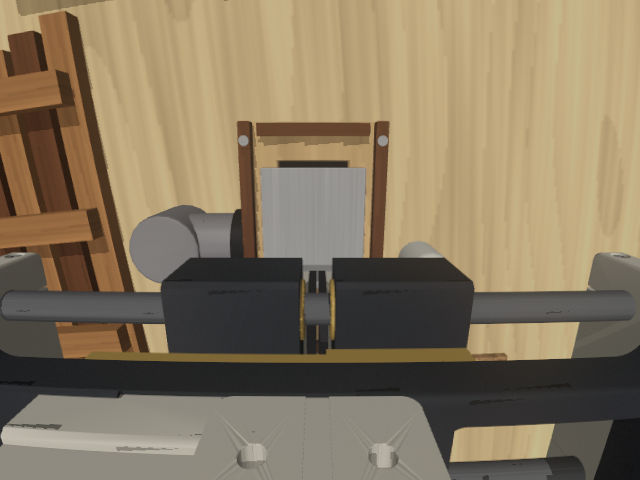

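The wrist view shows the plate centred under the fingers at columns 261-366, with its -y edge at row 168. A thin strip of the port is visible beyond it at rows 161-168, and the rails are aligned with the picture. I'll check these numbers, then go down and push.

Run:
```python
from h import *
w=bot.get_calibration("wrist"); V=np.load("V1.npy")
print(L("square",ray(w,[(261,168),(366,168)],76)).round(1),L("square",ray(w,[(245,122),(382,122)],82)).round(1))
f0=bot.read_state()["contact_force"]
bot.line_to(W("square",0,-20,90),100)
s=bot.read_state(); print(s["tcp_pos"],s["contact_force"],f0)
y=push("square",-20,80,90,3,15)
im=bot.camera("top"); cv2.imwrite("pics/t1.png",cv2.resize(im[180:265,340:450,::-1],None,fx=5,fy=5,interpolation=cv2.INTER_CUBIC))
```

```text
Traceback (most recent call last):
  File "h.py", line 5, in ray
    V=cal["view"] if V is None else V
      ~~~^^^^^^^^
KeyError: 'view'
```

Run:
```python
from h import *
w=bot.get_calibration("wrist"); V=np.load("V1.npy")
print(L("square",ray(w,[(261,168),(366,168)],76,V)).round(1),L("square",ray(w,[(245,122),(382,122)],82,V)).round(1))
f0=bot.read_state()["contact_force"]
bot.line_to(W("square",0,-20,90),100)
s=bot.read_state(); print(s["tcp_pos"],s["contact_force"],f0)
y=push("square",-20,80,90,3,15)
im=bot.camera("top"); cv2.imwrite("pics/t1.png",cv2.resize(im[180:265,340:450,::-1],None,fx=5,fy=5,interpolation=cv2.INTER_CUBIC))
```

```text
[[ 45.2 -74.4]
 [-39.8 -74.2]] [[  55.4 -109.8]
 [ -50.3 -109.5]]
[ 586.85399328 -212.70162898   90.71714706] [-0.29190597  0.89327873 -0.80318786] [ 0.72582069  0.16031505 -0.86666445]
stop y 64 tcp local [-0.  60.8] f -20.7 [  2.2942109  -20.11784528  -3.36837959] t 11.775
```

The fingers stopped at local y 60.8 with 20.7 N, which matches the plate at its open stop (tab at y=75). I'll back off and lift, then check both boxes from above before pushing the round plate.

Run:
```python
from h import *
bot.line_to(W("square",0,40,90),100)
bot.line_to(W("square",0,40,200),200)
bot.move_ptp(W("round",0,100,200),Q("round"))
s=bot.read_state(); print(s["t"],s["tcp_pos"])
im=bot.camera("top"); w=bot.camera("wrist"); _,V=wview(s); np.save("V2.npy",V)
a=cv2.resize(im[150:300,200:450,::-1],(667,400),interpolation=cv2.INTER_CUBIC)
cv2.imwrite("pics/t2.png",a); cv2.imwrite("pics/w2.png",w[:,:,::-1])
```

```text
14.5083 [575.27483516 279.00204235 199.84601966]
```

View pics/t2.png

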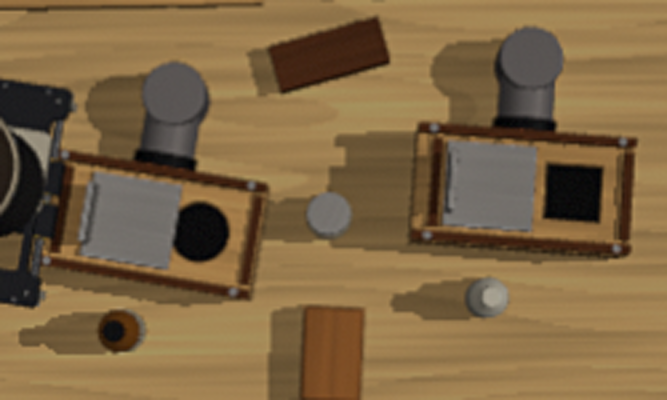

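View pics/w2.png

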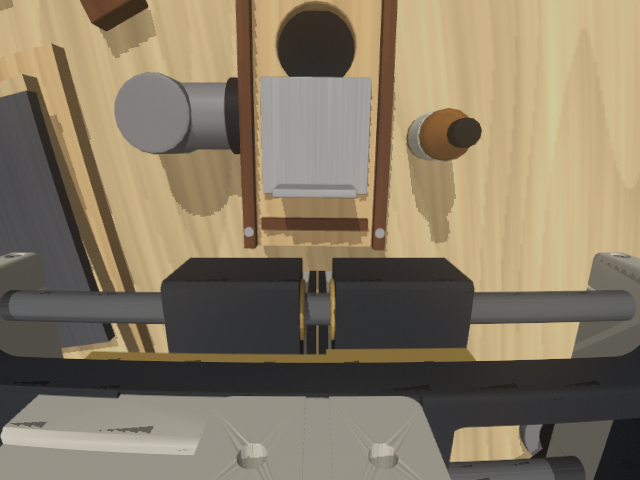

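The square port is fully uncovered (black square at 545-602, 163-222 in the crop), with its plate against the open end. The round tab is at wrist (314,190), centred ahead of the fingers, and the bystanders are where they were. Now I push the round plate shut.

Run:
```python
from h import *
bot.line_to(W("round",0,100,90),120)
print(bot.read_state()["contact_force"])
y=push("round",100,-8,90,3,15,50)
bot.line_to(W("round",0,30,90),100)
bot.line_to(W("round",0,30,200),200)
bot.move_ptp(W("round",0,200,260),Q("round"))
im=bot.camera("top"); print(bot.read_state()["t"])
cv2.imwrite("pics/t3.png",cv2.resize(im[150:300,200:450,::-1],(667,400),interpolation=cv2.INTER_CUBIC))
```

```text
[-0.13718871  0.70321247 -0.0504675 ]
stop y 1 tcp local [0.2 6.8] f 23.3 [-4.42716317 25.04684485 -4.5434348 ] t 23.925
25.8667
```

View pics/t3.png

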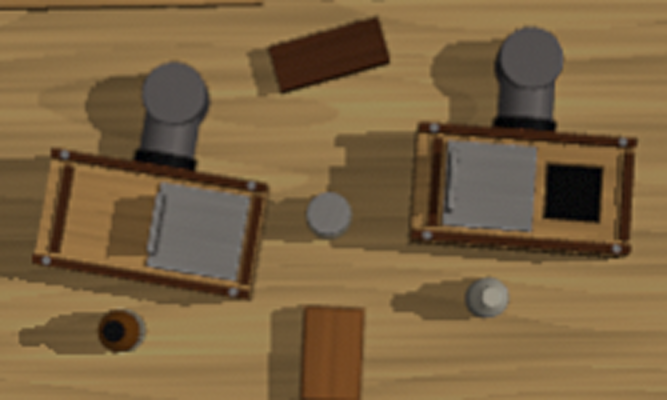

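The round port is fully covered, with its plate against the end bar (about 245,235). The square port is still fully open and nothing else has moved.

```bash
python3 -c "
from plant import bot
print(bot.close_job())"
```

```text
the job is handed in; nothing more can be done
None
```

I pushed the square port fully open first, then the round port fully shut, each to its end stop; the last top picture confirms both, the bystanders near the boxes look unmoved, and the job was handed in at about 26 s.

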